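Open the strut-lid coil chest and put the copper spool away

TASK

Lift the blue lid of the chest by its yellow lip, without flinging it, until its gas struts hold it wide open on their own. Then put the copper wire spool away, set down gently, upright and centred on the blue pad inside the chest; leave the lid open and do not disturb the green spool in the chest, the multimeter or the relay module.

Things in the scene. Friction and masses are not known exactly. Their poses are not given: they have to be found in the camera images.
- chest: Aluminium chest fixed to the bench, 240 (x) x 330 (y) x 100 mm high, origin at the centre of its underside; x points from the front (lip side, towards the robot) to the hinge side, z up. Walls and floor 6 mm; a divider 5 mm thick, 30 mm high along x at y = 0 makes two bays. A thin strut runs inside each end wall (y = +-152 mm).
- lid (a joint): Lid angle in rad: 0 shut, grows as it rises, stop at 1.7. Two damped gas struts carry part of its weight: let go below the balance angle (somewhere in 0.5 to 0.9, different each time) it sinks slowly shut; above it the struts raise it to the stop by themselves in a few seconds (slowest just above balance) and hold it. Lifting at the lip takes 1 to 4 N; a push towards the hinge only wedges.
- lip_edge (a point): Middle of the lower front edge of the lid's yellow lip; moves with the lid. The lip is a flat tongue 220 mm wide (chest y), 6 mm thick, sticking out 30 mm in front of the chest's front wall; when shut its underside is 101 mm above the bench and free from below. Edge 270 mm from the hinge axis. Axes: x from lip to hinge, z out of the lid's top.
- lid_hinge (a point): Middle of the lid's hinge axis, which runs along chest y at the far top edge (chest x = +120 mm, z = 101 mm). The lid is a blue plate 240 x 330 x 12 mm with a grey panel on top, about 0.8 kg.
- pad: Blue square pad 90 x 90 x 4 mm, fixed on the chest floor in the middle of one of the two bays (either one). Origin at the centre of its underside, 6 mm above the bench; its top is 10 mm above the bench. Sides parallel to the chest's.
- spool: Copper-wire spool with black flanges, standing upright on the bench at the start: 72 mm tall, flanges 54 mm across (top flange 12 mm thick, bottom flange 6 mm), winding 49 mm across, 0.2 to 0.4 kg. Origin at the centre of its underside, z up along its axis.
- green_spool: Spool of the same size with green wire, standing in the chest's other bay; leave it. Origin at the centre of its underside.
- multimeter: Orange multimeter lying on the bench, 150 x 78 x 38 mm, origin at the centre of its underside; leave it.
- relay_module: Black relay, 45 x 70 x 56 mm, on a white plate 110 x 90 x 6 mm, standing on the bench, 68 mm tall in all, origin at the centre of its underside; leave it.
Things that resemble listed ones, but are neither listed nor needed, are in the scene too. Several things have the shape of the spool; the one meant has the colours described above.

How it is judged:
By the outcome, as a careful person would: the job done as asked, in the order asked, and still so for the second after the job is handed in, with the robot touching nothing.
It also fails if it takes over 58 s, if anything falls off the work surface, if the arm or the gripper's body presses on something with over 40 N, if the wrist force passes 120 N, or if a joint passes its speed limit or range.

ROBOT

A 6-joint arm with a two-finger parallel gripper is mounted at the origin on the work surface. World frame = base frame: x ahead of the robot, y to its left, z up, the work surface at z = 0. Lengths are in mm, angles in rad, forces in N, time in s.
With the tool pointing down it reaches from about 300 to 850 mm from the base axis. Payload 4.2 kg.
Tool frame: the origin (TCP) lies midway between the tips of the shut fingers; the grasp point (between the pads) lies 19 mm behind it; z points along the fingers, y is the line along which they close (so a half turn about z gives the same grasp; the last joint's range is limited). The gripper opens to 91 mm and grips with 3 to 60 N. Pads are 32 mm wide; open, the fingers measure 118 mm over their backs; the gripper's body (76 mm by 178 mm) begins 60 mm behind the grasp point.
Start: joints at [1.27, 0.32, 1.565, -0, 1.257, -0.02], TCP at [159.348, 552.496, 213.976] pointing down, gripper open.
Joint ranges: [-3.11, 3.11], [-0.84, 2.01], [0.21, 2.61], [-1.34, 4.49], [0.05, 2.63], [-2.56, 2.56]. Speed limits (rad/s): [2.57, 2.57, 3.14, 3.14, 3.14, 3.14].

INTERFACE

Orientations are given as a rotation vector (axis times angle).
In Python, from station import ctrl gives the robot as it stands. The module is installed in compiled form; this text tells all that it offers. Calls block until the motion is done:
- ctrl.move_ptp(position, orientation): joint-space move of the TCP to a pose.
- ctrl.move_linear(position, velocity=150, rot=None, stop_force=None): straight line of the TCP; rot=None keeps the orientation; velocity is the mean speed in mm/s. With stop_force (N) it stops when the force on the tool has changed by that much, and returns True; else False.
- ctrl.move_j(angles): joint-space move.
- ctrl.set_gripper(opening, force=None): finger opening in mm; force is the grip in N (None keeps the last); returns when the fingers have stopped.
- ctrl.wait(seconds).
- ctrl.inverse_kinematics(position, orientation): joint angles nearest the present ones, or None.
- ctrl.grab_frame(name): name is "scene" or "top" or "wrist"; returns a dict with "pixels" (480x640x3 uint8, red, green, blue), "range_z" (480x640 float32, mm along the optical axis (not along the pixel's ray), 0 where there is no reading), "fx", "fy", "cx", "cy" (pixels), "D" ([k1, k2, p1, p2, k3] as OpenCV has them; the pictures are not rectified), "R" (3x3) and "t" (3): a world point X has camera coordinates R X + t; the wrist camera has in their place "hand_eye" (4x4, takes a point from camera to tool coordinates, whose origin is the TCP and whose axes are the flange's). Camera axes: x right, y down, z forward; pixel columns grow to the right and rows downward; lengths in mm; the calibration is good to about 2 mm. A picture is of the moment at which its call begins: read the wrist's pose just before it.
A pose or a line that the arm cannot do raises ctrl.PlanningError and nothing moves.
- ctrl.close_job(): hands the job in; it is judged then, once.
Trained networks look in a picture, given as the dict that the camera call returned (one of the last four; its "shot" number tells which), for a name from the list of things; names that differ only in an ending like _2 or _b are one class to them, and where a whole thing is asked for, a point or a joint stands for the part that bears it (a point fixed in the world has none). Each returns a list of dicts, best first, with "score" (0 to 1); they miss things now and then, are a little off and sometimes report something else, mostly with a low value. They report only what shows in the picture. A call takes as long as a camera call. They do not tell look-alikes from the thing itself.
- ctrl.boxes_of(picture, query): "bbox" ([centre column, centre row, width, height] as shares, 0 to 1, of the picture: columns of its width, rows of its height, round what is visible of it).
- ctrl.regions_of(picture, query): "mask" (480x640 bool, what is visible of it) and "bbox" ([centre column, centre row, width, height] as shares, 0 to 1, of the picture: columns of its width, rows of its height, round what is visible of it).
- ctrl.mark_of(picture, query): "xy" ([column, row] as shares, 0 to 1, of the picture: columns of its width, rows of its height: a listed point, or the origin of a listed thing).
Readings, each from a call of its own:
- ctrl.get_t(): time.
- ctrl.get_joint_positions(): joint angles.
- ctrl.get_qd(): joint speeds.
- ctrl.get_joint_efforts(): joint torques, N m.
- ctrl.get_eef_pos(): TCP position.
- ctrl.get_tcp_rot(): TCP orientation.
- ctrl.get_force(): force on the tool from outside, world axes, zero at the start.
- ctrl.get_ft_torque(): the same for the moment, N m.
- ctrl.get_width(): finger opening in mm.
- ctrl.get_finger_force(): force on a finger pad.
Only numpy, scipy, OpenCV 4.12 (cv2) and the standard library are available. Lean on these libraries where they do the work, as an engineer would, in place of code of your own. Each camera call takes 0.05 s, during which the arm holds its last target. There are 200 camera calls.

## Working session

There is one attempt and no reset: what is moved stays moved. The work goes in short steps, each a Python script; the robot and the scene stay as the last script left them, time stands still between calls to the robot, and variables do not carry over. Pictures are saved under pics/ and viewed, at most 10 in all, crops included, and the job is handed in when it is done.

```bash
mkdir -p pics; cat > h.py <<'E'
import numpy as np, cv2
from station import ctrl
from scipy.spatial.transform import Rotation as Ro
def deproj(f,uv,z=None,plane=None):
    """pixels (N,2) -> world, by depth, or plane z=plane"""
    uv=np.asarray(uv,float).reshape(-1,1,2)
    K=np.array([[f['fx'],0,f['cx']],[0,f['fy'],f['cy']],[0,0,1]])
    n=cv2.undistortPoints(uv,K,np.array(f['D'],float))[:,0]
    d=np.c_[n,np.ones(len(n))]
    R,t=pose(f)
    if plane is not None:
        o=-R.T@t; w=d@R
        return o+w*((plane-o[2])/w[:,2])[:,None]
    if z is None:
        p=uv[:,0].round().astype(int); z=f['range_z'][p[:,1].clip(0,479),p[:,0].clip(0,639)]
    return (d*np.asarray(z)[:,None]-t)@R
def pose(f):
    return np.array(f['R']),np.array(f['t'])
def shot(name):
    if name=='wrist':
        P=np.array(ctrl.get_eef_pos());Q=Ro.from_rotvec(ctrl.get_tcp_rot()).as_matrix()
        f=ctrl.grab_frame(name);H=np.array(f['hand_eye'])
        Rw=Q@H[:3,:3];tw=Q@H[:3,3]+P
        f['R']=Rw.T;f['t']=-Rw.T@tw
        return f
    return ctrl.grab_frame(name)
def save(f,n): cv2.imwrite('pics/'+n,f['pixels'][:,:,::-1])
def maskpts(f,m):
    v,u=np.nonzero(m&(f['range_z']>0)); return deproj(f,np.c_[u,v])
E
python3 - <<'E'
from h import *
for n in ('scene','top'):
    f=shot(n); save(f,n+'0.png'); print(n,-np.array(f['R']).T@f['t'])
    for q in ('chest','lid','spool','multimeter','relay_module','green_spool','pad'):
        for r in ctrl.regions_of(f,q)[:5]:
            p=maskpts(f,r['mask']); b=np.array(r['bbox'])*[640,480,640,480]
            if len(p): print(q,round(r['score'],2),b.round(),'med',np.median(p,0).round(),'lo',np.percentile(p,2,axis=0).round(),'hi',np.percentile(p,98,axis=0).round(), np.median(f['pixels'][r['mask']],0))
    for q in ('lip_edge','lid_hinge','spool'):
        for r in ctrl.mark_of(f,q)[:4]:
            uv=np.array(r['xy'])*[640,480]; print(q,round(r['score'],2),uv.round(),deproj(f,[uv],plane=0 if q=='spool' else 101).round())
E
```

```text
scene [1482.77077894  252.26687392 1242.50570579]
chest 0.93 [299. 266. 141. 112.] med [644.   3. 112.] lo [ 463. -169.    4.] hi [736. 160. 119.] [119. 129. 144.]
lid 0.77 [298. 259. 139.  96.] med [610.  -1. 114.] lo [ 462. -165.  104.] hi [727. 151. 119.] [117. 128. 146.]
spool 0.92 [170. 228.  21.  29.] med [ 552. -437.   58.] lo [ 514. -469.    0.] hi [ 567. -419.   76.] [ 10. 127. 120.]
spool 0.9 [204. 223.  25.  24.] med [ 520. -339.   56.] lo [ 484. -369.   -1.] hi [ 534. -320.   75.] [80. 69. 47.]
spool 0.76 [210. 198.  20.  26.] med [ 406. -363.   54.] lo [ 370. -393.    1.] hi [ 420. -345.   76.] [158. 155. 149.]
spool 0.47 [298. 266. 141. 115.] med [644.   3. 112.] lo [ 465. -169.    8.] hi [736. 159. 119.] [119. 129. 144.]
multimeter 0.75 [466. 261.  31.  44.] med [451. 456.  37.] lo [366. 420.  10.] hi [509. 493.  46.] [161. 110.  43.]
relay_module 0.95 [189. 272.  46.  40.] med [ 685. -332.   19.] lo [ 614. -389.    0.] hi [ 722. -289.   68.] [148. 143. 137.]
relay_module 0.39 [299. 259. 140.  96.] med [610.   0. 114.] lo [ 462. -165.  104.] hi [728. 152. 119.] [117. 1
[... 992 characters left out ...]
93 [154. 286.  36.  55.] med [427. 450.  36.] lo [360. 418.  16.] hi [500. 493.  45.] [131.  91.  50.]
multimeter 0.19 [438. 215.  46.  48.] med [ 655. -335.   16.] lo [ 606. -382.    1.] hi [ 712. -289.   69.] [148. 139. 146.]
relay_module 0.95 [437. 213.  43.  47.] med [ 656. -335.   14.] lo [ 604. -383.   -0.] hi [ 718. -289.   69.] [140. 136. 143.]
relay_module 0.48 [322. 228. 133. 110.] med [582.  -7. 113.] lo [ 459. -164.  101.] hi [716. 150. 119.] [ 89.  96. 112.]
lip_edge 0.78 [317. 275.] [[455.   7. 101.]]
lid_hinge 0.61 [333. 181.] [[716. -32. 101.]]
spool 0.86 [478. 252.] [[ 544. -455.    0.]]
spool 0.77 [449. 304.] [[ 394. -365.    0.]]
spool 0.6 [441. 267.] [[ 500. -347.    0.]]
```

```bash
python3 - <<'E'
import cv2,numpy as np
a=cv2.imread('pics/scene0.png')[170:350,120:520];b=cv2.imread('pics/top0.png')[130:340,120:520]
cv2.imwrite('pics/both.png',cv2.resize(np.vstack([a,b]),None,fx=1.5,fy=1.5,interpolation=cv2.INTER_CUBIC))
E
python3 - <<'E'
from h import *
for n in ('scene','top'):
    f=shot(n)
    r=ctrl.regions_of(f,'lid')[0]
    v,u=np.nonzero(r['mask']);p=deproj(f,np.c_[u,v]);
    k=(abs(p[:,2]-113)<14); p=p[k]
    box=cv2.minAreaRect(p[:,:2].astype(np.float32)); print(box, cv2.boxPoints(box).round())
    # yellow lip
    c=cv2.cvtColor(f['pixels'],cv2.COLOR_RGB2HSV); m=(c[...,0]>18)&(c[...,0]<35)&(c[...,1]>120)&(c[...,2]>80)
    v,u=np.nonzero(m); q=deproj(f,np.c_[u,v],plane=107); k=(abs(q[:,0]-460)<60)&(abs(q[:,1])<160); q=q[k]
    print(len(q), cv2.minAreaRect(q[:,:2].astype(np.float32)), q.mean(0))
E
```

```text
((588.8311767578125, -6.1215057373046875), (331.1922302246094, 274.58526611328125), 84.24813842773438) [[ 436. -157.]
 [ 709. -185.]
 [ 742.  145.]
 [ 469.  172.]]
483 ((467.25396728515625, 7.2263031005859375), (219.7543487548828, 25.92905616760254), 84.06246948242188) [467.4907586   8.9583763 107.       ]
((586.8169555664062, -6.1513519287109375), (331.1691589355469, 271.4142761230469), 84.03067016601562) [[ 435. -157.]
 [ 705. -185.]
 [ 739.  144.]
 [ 469.  173.]]
975 ((467.25579833984375, 5.748344421386719), (221.25204467773438, 30.556550979614258), 83.96051788330078) [467.21901922   5.56641115 107.        ]
```

View pics/both.png

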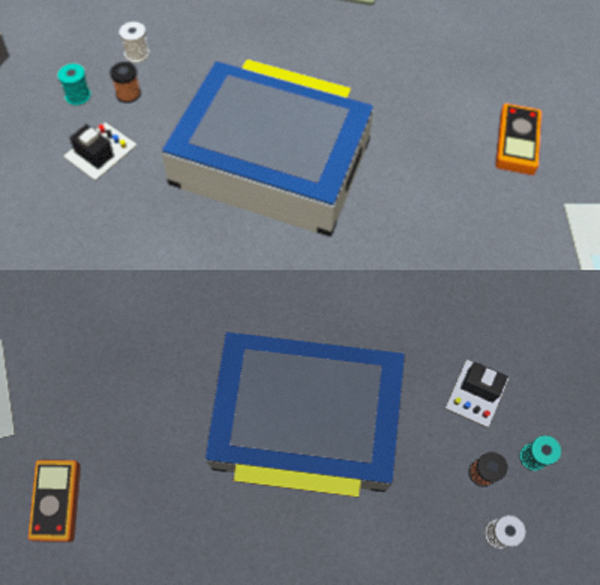

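The copper spool is the black-flanged brown one, at about (124,82) in the upper view and (489,468) in the lower, roughly world (507,-345). The lid is shut, with the lip facing the robot and the chest yawed about -0.104 rad.

```bash
cat >> h.py <<'E'
a=-0.104; ex=np.array([np.cos(a),np.sin(a),0]); ey=np.array([-np.sin(a),np.cos(a),0]); ez=np.array([0,0,1.])
hinge=np.array([721.,-20.5,101.])
def lippose(th,ahead,s=1,dp=0.,up=3.,off=0.):
    """TCP 'ahead' mm past the lip edge towards the hinge, tool in the lid plane, dp extra pitch down"""
    r=lambda t:(np.cos(t)*ex-np.sin(t)*ez, np.sin(t)*ex+np.cos(t)*ez)
    d,n=r(th); p=hinge-270*d+ahead*d+up*n+off*ey
    z,y=r(th+dp); y=s*y
    return p,Ro.from_matrix(np.c_[np.cross(y,z),y,z]).as_rotvec()
E
python3 - <<'E'
from h import *
print(ctrl.get_t(), Ro.from_rotvec(ctrl.get_tcp_rot()).as_matrix().round(2).tolist())
for s in (1,-1):
  for dp in (0,.2,.4):
    for th,ah in ((0,-60),(0,22),(.3,22),(.6,22),(.9,22),(1.1,22)):
        q=ctrl.inverse_kinematics(*lippose(th,ah,s,dp)); print(s,dp,th,ah,None if q is None else np.round(q,2))
E
```

```text
1.3 [[-0.96, 0.28, 0.0], [0.28, 0.96, 0.0], [0.0, 0.0, -1.0]]
1 0 0 -60 None
1 0 0 22 None
1 0 0.3 22 None
1 0 0.6 22 [ 0.07 -0.08  2.38  4.02  0.19  2.38]
1 0 0.9 22 [ 0.01 -0.03  1.96 -0.14  0.54  0.22]
1 0 1.1 22 [-0.01  0.1   1.67 -0.05  0.9   0.12]
1 0.2 0 -60 None
1 0.2 0 22 None
1 0.2 0.3 22 None
1 0.2 0.6 22 [ 0.05 -0.09  2.22 -0.42  0.26  0.52]
1 0.2 0.9 22 [-0.    0.04  1.8  -0.06  0.83  0.13]
1 0.2 1.1 22 [-0.02  0.19  1.5  -0.02  1.18  0.09]
1 0.4 0 -60 None
1 0.4 0 22 None
1 0.4 0.3 22 None
1 0.4 0.6 22 [ 0.02 -0.04  2.07 -0.13  0.55  0.22]
1 0.4 0.9 22 [-0.01  0.13  1.64 -0.03  1.1   0.1 ]
1 0.4 1.1 22 [-0.03  0.3   1.33 -0.01  1.45  0.07]
-1 0 0 -60 None
-1 0 0 22 None
-1 0 0.3 22 None
-1 0 0.6 22 [ 0.07 -0.08  2.38  4.02  0.19 -0.76]
-1 0 0.9 22 None
-1 0 1.1 22 None
-1 0.2 0 -60 None
-1 0.2 0 22 None
-1 0.2 0.3 22 None
-1 0.2 0.6 22 None
-1 0.2 0.9 22 None
-1 0.2 1.1 22 None
-1 0.4 0 -60 None
-1 0.4 0 22 None
-1 0.4 0.3 22 [ 0.08 -0.02  2.48  3.83  0.23 -0.55]
-1 0.4 0.6 22 None
-1 0.4 0.9 22 None
-1 0.4 1.1 22 None
```

```bash
cat >> h.py <<'E'
def lp(th,back,psi,s=1,off=0.,depth=14.,up=3.,dp=0.):
    """grasp point 'depth' past lip edge, tool z in the lid plane turned psi about lid normal; back = retreat along tool z"""
    d=np.cos(th)*ex-np.sin(th)*ez; n=np.sin(th)*ex+np.cos(th)*ez
    z=np.cos(psi)*d+np.sin(psi)*ey; g=hinge-(270-depth)*d+up*n+off*ey
    y=s*n
    if dp:
        Q=Ro.from_rotvec(dp*np.cross(z,-n)); z=Q.apply(z); y=Q.apply(y)
    return g+(19-back)*z, Ro.from_matrix(np.c_[np.cross(y,z),y,z]).as_rotvec()
E
python3 - <<'E'
from h import *
for dp in (0,.15):
 for psi in (-.6,-.8,-1.,-1.2,.8,1.0):
  for s in (1,-1):
   for off in (-60,0,60):
    Q=[ctrl.inverse_kinematics(*lp(th,b,psi,s,off,dp=dp)) for th,b in ((0,70),(0,0),(.3,0),(.6,0),(.9,0),(1.1,0),(1.1,70))]
    ok=[q is not None for q in Q]
    if sum(ok)>=5:
        print(dp,psi,s,off,''.join('01'[o] for o in ok))
        if all(ok): print(np.round(Q,2)[[0,1,3,5,6]].tolist())
E
```

```text
0 -0.8 -1 0 1001111
0 -0.8 -1 60 1001111
0 -1.0 1 0 0011111
0 -1.0 1 60 0011111
0 -1.0 -1 -60 1001111
0 -1.0 -1 0 1111111
[[0.85, 0.87, 2.2, -1.19, 1.6, -0.07], [0.7, 0.87, 2.26, -1.34, 1.57, -0.01], [0.59, 0.42, 2.03, -1.22, 1.46, -1.21], [0.42, 0.43, 1.56, -1.02, 1.57, -2.11], [0.52, 0.44, 1.47, -0.98, 1.69, -2.14]]
0 -1.0 -1 60 1111111
[[0.92, 0.88, 2.08, -1.12, 1.65, -0.17], [0.79, 0.87, 2.14, -1.25, 1.61, -0.12], [0.68, 0.47, 1.93, -1.15, 1.53, -1.23], [0.5, 0.48, 1.48, -0.99, 1.65, -2.1], [0.59, 0.5, 1.37, -0.96, 1.77, -2.14]]
0 -1.2 1 -60 0011111
0 -1.2 1 0 0011111
0 -1.2 1 60 0011111
0 -1.2 -1 -60 1111111
[[0.7, 0.87, 2.15, -1.14, 1.62, -0.11], [0.56, 0.87, 2.21, -1.27, 1.59, -0.06], [0.48, 0.49, 2.02, -1.23, 1.57, -1.18], [0.36, 0.49, 1.61, -1.14, 1.64, -2.05], [0.46, 0.5, 1.52, -1.1, 1.75, -2.08]]
0 -1.2 -1 0 1111111
[[0.78, 0.88, 2.03, -1.07, 1.68, -0.2], [0.66, 0.87, 2.11, -1.18, 1.63, -0.14], [0.57, 0.53, 1.93, -1.16, 1.64, -1.2], [0.44, 0.53, 1.53, -1.1, 1.72, -2.05], [0.53, 0.55, 1.43, -1.07, 1.83, -2.09]]
0 -1.2 -1 60 1111111
[[0.85, 0.9, 1.91, -1.01, 1.75, -0.28], [0
[... 3110 characters left out ...]
0011111
0.15 1.0 1 0 0011111
0.15 1.0 1 60 0011111
0.15 1.0 -1 -60 1111111
[[-1.04, 0.74, 2.3, 1.2, 1.46, 0.1], [-0.87, 0.76, 2.34, 1.37, 1.43, 0.04], [-0.72, 0.35, 2.01, 1.11, 1.4, 1.33], [-0.56, 0.44, 1.5, 0.92, 1.63, 2.19], [-0.65, 0.45, 1.39, 0.9, 1.76, 2.22]]
0.15 1.0 -1 0 1111111
[[-0.94, 0.74, 2.41, 1.31, 1.42, -0.0], [-0.75, 0.77, 2.43, 1.5, 1.42, -0.06], [-0.61, 0.31, 2.08, 1.19, 1.32, 1.33], [-0.47, 0.4, 1.56, 0.95, 1.55, 2.22], [-0.57, 0.4, 1.46, 0.92, 1.68, 2.25]]
0.15 1.0 -1 60 1111111
[[-0.82, 0.75, 2.51, 1.45, 1.41, -0.12], [-0.61, 0.78, 2.51, 1.66, 1.43, -0.15], [-0.49, 0.28, 2.13, 1.28, 1.24, 1.34], [-0.38, 0.38, 1.6, 0.99, 1.47, 2.26], [-0.48, 0.37, 1.52, 0.95, 1.59, 2.28]]
```

```bash
cat > lift.py <<'E'
from h import *
A=dict(psi=-1.0,s=-1,off=60,depth=3)
ctrl.set_gripper(50,8)
p,r=lp(0,70,**A)
ctrl.move_ptp(p+[0,0,110],r)
ctrl.move_linear(p,150,stop_force=12)
hit=ctrl.move_linear(lp(0,0,**A)[0],100,stop_force=8)
print('hit',hit,ctrl.get_eef_pos(),lp(0,0,**A)[0],ctrl.get_t())
ctrl.set_gripper(0,8); print('w',ctrl.get_width(),ctrl.get_finger_force(),ctrl.get_force())
f=shot('wrist'); save(f,'grip.png')
E
python3 lift.py
```

```text
hit False [470.31183633  50.1277704  104.04016197] [470.22191823  49.92650538 104.        ] 5.6333
w 5.832872629803887 8.000105917453766 [-1.34749459  0.79099229 -0.33636861]
```

View pics/grip.png

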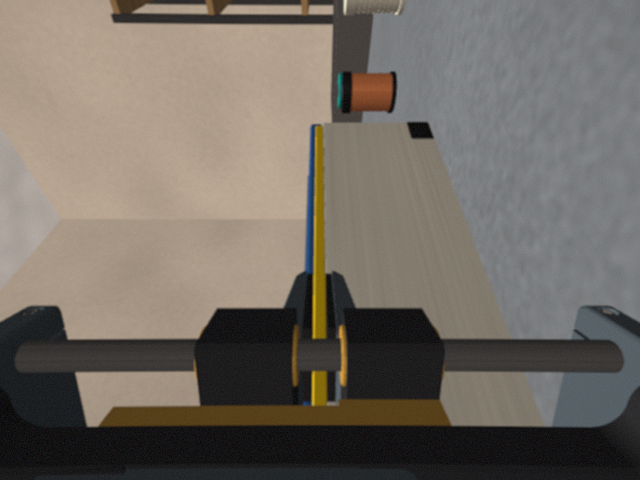

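The yellow lip runs vertically at column ~320, clamped between both fingers around (320,340). The width of 5.8 mm matches the lip's 6 mm thickness. Next I lift along the arc.

```bash
cat > lift2.py <<'E'
from h import *
A=dict(psi=-1.0,s=-1,off=60,depth=3)
for th in (.15,.3,.45,.6,.75,.9,1.05):
    p,r=lp(th,0,**A); ctrl.move_linear(p,70,rot=r)
    print(th,np.round(ctrl.get_force(),1),round(ctrl.get_width(),1),round(ctrl.get_t(),2))
ctrl.set_gripper(40)
p,r=lp(1.05,90,**A); ctrl.move_linear(p,150)
f=shot('scene'); save(f,'lift.png'); print(ctrl.get_t(), ctrl.get_joint_positions())
c=cv2.cvtColor(f['pixels'],cv2.COLOR_RGB2HSV); m=(c[...,0]>22)&(c[...,0]<35)&(c[...,1]>150)&(c[...,2]>80)
p=maskpts(f,m); p=p[(p[:,2]>150)]; print(len(p),p.mean(0) if len(p) else 0)
E
python3 lift2.py
```

```text
0.15 [-1.2  2.1  0.6] 6.1 7.12
0.3 [-3.1  2.5  0.8] 6.0 7.83
0.45 [-2.3  2.9  0. ] 5.9 8.53
0.6 [-2.4  3.   3. ] 6.2 9.22
0.75 [-2.2  1.5  3.2] 6.0 9.93
0.9 [-1.   0.6  3.6] 5.6 10.62
1.05 [-1.   0.   6.1] 5.9 11.32
12.8083 [ 0.63869987  0.47286797  1.38727535 -0.96508157  1.79589836 -2.07507841]
922 [696.90440197 -15.09289828 357.66612304]
```

View pics/lift.png

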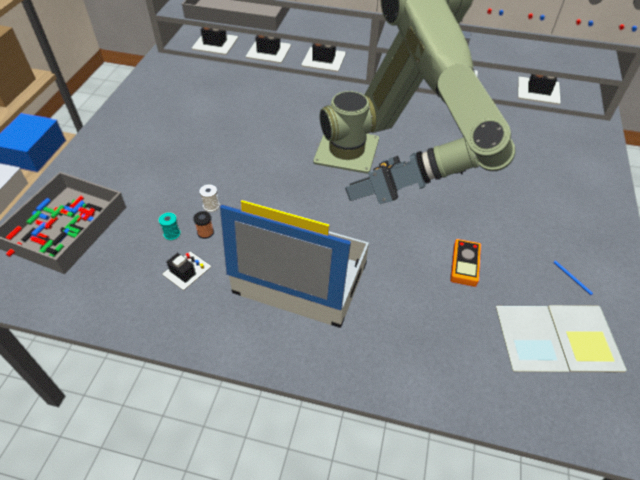

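The lid stands nearly upright with its lip at (285,218), still rising, and the gripper is clear at (390,180). Next I look into the chest and go above the spool.

```bash
cat >> h.py <<'E'
def down(s=1,yaw=a):
    z=-ez; y=s*np.array([np.cos(yaw),np.sin(yaw),0]); return Ro.from_matrix(np.c_[np.cross(y,z),y,z]).as_rotvec()
E
python3 - <<'E'
from h import *
S=None
for s in (1,-1):
    q=[ctrl.inverse_kinematics(p,down(s)) for p in ([400,-150,330],[475,-335,260],[507,-345,47],[610,73,250],[610,73,60],[593,-89,60])]
    print(s,[None if x is None else np.round(x,2).tolist() for x in q])
    if all(x is not None for x in q) and S is None: S=s
print('S',S)
ctrl.move_ptp([400,-100,330],down(S)); ctrl.move_ptp([470,-340,240],down(S))
f=shot('top'); save(f,'top1.png'); print(ctrl.get_t())
for q in ('pad','green_spool','lid'):
    for r in ctrl.regions_of(f,q)[:4]:
        p=maskpts(f,r['mask']); print(q,round(r['score'],2),(np.array(r['bbox'])*[640,480,640,480]).round(),np.median(p,0).round(),np.percentile(p,2,axis=0).round(),np.percentile(p,98,axis=0).round())
for r in ctrl.mark_of(f,'pad')[:3]: print('padmark',round(r['score'],2),deproj(f,[np.array(r['xy'])*[640,480]],plane=6).round(1))
w=shot('wrist'); save(w,'w1.png')
for r in ctrl.regions_of(w,'spool')[:4]:
    p=maskpts(w,r['mask']); t=p[p[:,2]>66]
    print('spool',round(r['score'],2),(np.array(r['bbox'])*[640,480,640,480]).round(),len(t), cv2.minEnclosingCircle(t[:,:2].astype(np.float32)) if len(t) else '',np.median(t,0).round(1), np.median(w['pixels'][r['mask']],0))
im=np.vstack([f['pixels'][130:340,200:520],cv2.resize(w['pixels'],(320,240))])[:,:,::-1]
cv2.imwrite('pics/c1.png',cv2.resize(im,None,fx=1.3,fy=1.3))
E
```

```text
1 [[-0.39, 0.02, 1.65, -0.0, 1.47, -0.28], [-0.63, 0.31, 1.47, -0.0, 1.37, -0.53], [-0.62, 0.52, 1.69, -0.0, 0.93, -0.51], [0.1, 0.36, 1.41, -0.0, 1.37, 0.2], [0.1, 0.51, 1.68, -0.0, 0.96, 0.2], [-0.17, 0.49, 1.71, -0.0, 0.94, -0.06]]
-1 [None, None, None, None, None, None]
S 1
15.5583
pad 0.57 [349. 237.  34.  33.] [579. -79.   9.] [ 536. -123.    3.] [623. -36.  15.]
green_spool 0.87 [301. 225.  18.  28.] [591.  68.  76.] [572.  43.   7.] [620.  93.  82.]
green_spool 0.37 [333. 151. 145.  75.] [742. -23. 256.] [ 712. -179.  107.] [769. 134. 367.]
lid 0.64 [333. 155. 143.  76.] [741. -24. 256.] [ 711. -179.  107.] [769. 134. 367.]
lid 0.21 [440. 214.  41.  47.] [ 655. -335.   16.] [ 603. -379.    0.] [ 712. -292.   68.]
padmark 0.85 [[577.5 -86.9   6. ]]
spool 0.85 [358. 224.  58.  65.] 2137 ((506.25555419921875, -346.9247741699219), 26.73225975036621) [ 506.2 -345.4   71. ] [76. 72. 67.]
spool 0.79 [248. 259.  55.  65.] 1917 ((409.006103515625, -355.23358154296875), 52.1201171875) [ 390.5 -370.1   71.1] [240. 241. 246.]
spool 0.75 [395. 290.  41.  44.] 275 ((530.5902099609375, -369.8320617675781), 73.52760314941406) [ 548.6 -427.5   70.7] [ 34. 140. 133.]
```

View pics/c1.png

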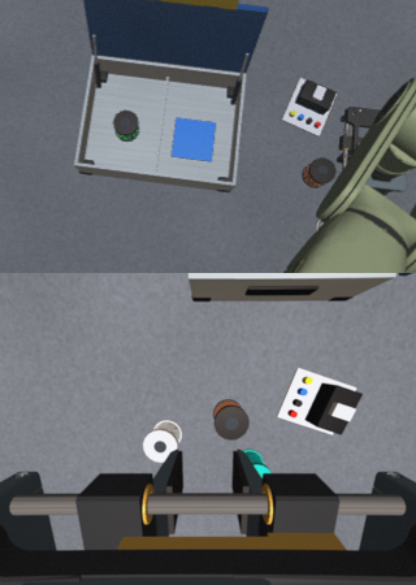

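The lid is fully open and the blue pad is in the right bay at about (193,139). The green spool stands in the left bay, and the copper spool is at (231,420) in the wrist view with room for the fingers. Grasp its top flange.

```bash
python3 - <<'E'
from h import *
ctrl.set_gripper(80)
ctrl.move_linear([506.3,-346.5,120],200,rot=down())
print('hit',ctrl.move_linear([506.3,-346.5,47],80,stop_force=6))
ctrl.set_gripper(0,30); print(ctrl.get_width(),ctrl.get_finger_force(),ctrl.get_eef_pos())
f0=np.array(ctrl.get_force())
ctrl.move_linear([506.3,-346.5,240],120); print('dF',np.array(ctrl.get_force())-f0,ctrl.get_width())
ctrl.move_linear([579,-180,270],200)
w=shot('wrist'); save(w,'w2.png'); print(ctrl.get_t())
for r in ctrl.regions_of(w,'pad')[:2]:
    p=maskpts(w,r['mask']); print('pad',round(r['score'],2),np.median(p,0).round(1),np.percentile(p,[1,99],axis=0).round())
c=cv2.cvtColor(w['pixels'],cv2.COLOR_RGB2HSV); m=(c[...,0]>100)&(c[...,0]<120)&(c[...,1]>120)&(c[...,2]>100)
n,l,st,_=cv2.connectedComponentsWithStats(m.astype(np.uint8))
for i in range(1,n):
    if st[i,4]>800:
        v,u=np.nonzero(l==i); q=deproj(w,np.c_[u,v],plane=10); d=maskpts(w,l==i)
        print(st[i],cv2.minAreaRect(q[:,:2].astype(np.float32)),'depth',cv2.minAreaRect(d[:,:2].astype(np.float32)),np.median(d[:,2]))
E
```

```text
hit False
53.05293059155364 30.00016987323761 [ 506.56587734 -346.59321498   47.27471302]
dF [-0.33358413  0.87213855 -3.39443609] 52.92257133929312
21.8583
pad 0.81 [580.3 -79.4   9. ] [[ 535. -126.    7.]
 [ 626.  -37.   11.]]
[ 273   82   79   82 6256] ((580.2322998046875, -80.88491821289062), (87.39006042480469, 88.00630187988281), 83.99320220947266) depth ((580.217041015625, -80.76168060302734), (88.04641723632812, 88.54865264892578), 83.97113800048828) 9.015080001560527
```

View pics/w2.png

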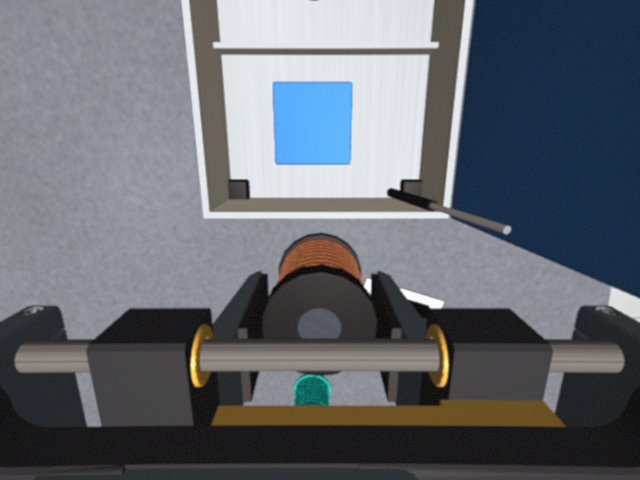

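The spool hangs upright in the fingers at (320,290). The pad is at (312,123), which measures world (580.2,-80.8), 88 mm square at z 9. The right strut is clear of the path. Now I place it.

```bash
python3 - <<'E'
from h import *
x,y=580.3,-80.7
ctrl.move_linear([x,y,270],150); ctrl.move_linear([x,y,75],120,stop_force=10)
print('z',ctrl.get_eef_pos(),ctrl.get_force())
print('hit',ctrl.move_linear([x,y,55.5],12,stop_force=2.5),ctrl.get_eef_pos(),ctrl.get_force())
ctrl.set_gripper(70); ctrl.wait(.2)
ctrl.move_linear([x,y,180],100); ctrl.move_linear([x,y-20,300],200); ctrl.move_linear([400,-60,330],250)
print(ctrl.get_t())
f=shot('top')
for n in ('spool','pad','green_spool','multimeter','relay_module','lid'):
  for r in ctrl.regions_of(f,n)[:4]:
    p=maskpts(f,r['mask']); t=p[p[:,2]>74]
    print(n,round(r['score'],2),(np.array(r['bbox'])*[640,480,640,480]).round(),np.median(p,0).round(), cv2.minEnclosingCircle(t[:,:2].astype(np.float32)) if len(t)>5 else '')
s=shot('scene')
im=np.vstack([f['pixels'][130:340,200:520],s['pixels'][150:350,130:450]])[:,:,::-1]
cv2.imwrite('pics/c2.png',cv2.resize(im,None,fx=1.4,fy=1.4))
E
```

```text
z [580.82428888 -80.77167229  75.70971393] [-0.42071865  0.52668383 -2.43514472]
hit True [580.34991721 -80.6803345   57.16415128] [0.83691812 0.76202809 4.37645357]
29.5417
spool 0.92 [458. 303.  30.  21.] [ 387. -366.   70.] ((389.09027099609375, -371.84063720703125), 26.341136932373047)
spool 0.87 [482. 252.  27.  22.] [ 533. -439.   70.] ((537.0112915039062, -445.6015625), 25.88177490234375)
spool 0.56 [353. 230.  21.   9.] [596. -85.  81.] ((590.809326171875, -82.7359390258789), 19.855159759521484)
spool 0.26 [438. 213.  40.  47.] [ 656. -334.   12.] 
pad 0.6 [353. 226.  22.   6.] [ 614. -114.    9.] 
green_spool 0.97 [299. 228.  18.  27.] [590.  67.  76.] ((595.6290893554688, 68.1572036743164), 25.92536163330078)
multimeter 0.76 [156. 286.  38.  55.] [427. 450.  36.] 
relay_module 0.79 [438. 214.  39.  47.] [ 655. -334.   18.] 
lid 0.79 [333. 154. 141.  70.] [741. -23. 257.] ((737.4010620117188, -22.03104591369629), 165.39892578125)
lid 0.35 [352. 226.  18.   7.] [596. -82.  81.] ((592.376708984375, -81.43180847167969), 20.931373596191406)
```

View pics/c2.png

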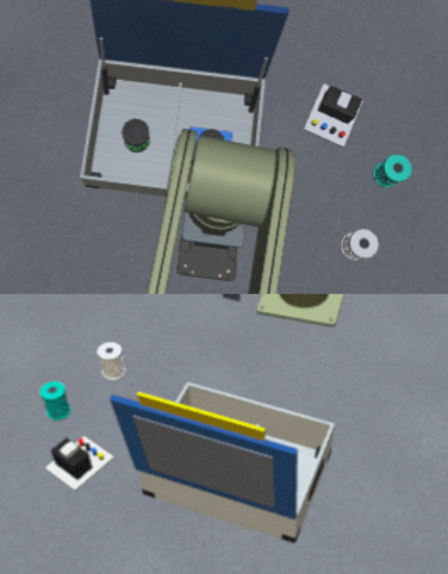

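The arm hides the spool from the top camera, so I move aside and check.

```bash
python3 - <<'E'
from h import *
ctrl.move_ptp([330,300,330],down(1,.5))
f=shot('top'); print(ctrl.get_t())
c=cv2.cvtColor(f['pixels'],cv2.COLOR_RGB2HSV)
for r in ctrl.regions_of(f,'spool')[:5]:
    p=maskpts(f,r['mask']); t=p[p[:,2]>77]
    if len(t)>5: print(round(r['score'],2),cv2.minEnclosingCircle(t[:,:2].astype(np.float32)),np.median(t,0),np.ptp(t[:,2]))
m=((c[...,0]>100)&(c[...,0]<120)&(c[...,1]>120)); v,u=np.nonzero(m); q=deproj(f,np.c_[u,v],plane=10)
q=q[(abs(q[:,0]-580)<60)&(abs(q[:,1]+81)<60)]; print(cv2.minAreaRect(q[:,:2].astype(np.float32)))
cv2.imwrite('pics/c3.png',cv2.resize(f['pixels'][150:300,260:420,::-1],None,fx=3,fy=3))
E
```

```text
31.3667
0.79 ((578.7490844726562, -80.5774154663086), 26.994840621948242) [578.57952477 -80.08475645  81.81694376] 11.946406454977804
((579.0696411132812, -80.70621490478516), (87.86653900146484, 88.67955780029297), 83.88645935058594)
```

View pics/c3.png

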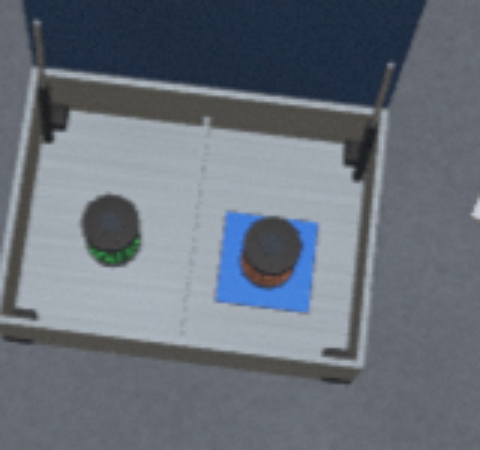

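The copper spool stands upright on the pad at (270,250). Its top measures (578.7,-80.6) at z 82, against the pad centre at (579.1,-80.7). The green spool at (112,230) is where it was, and the lid is open.

```bash
python3 -c "
from station import ctrl
print(ctrl.close_job())"
```

```text
the job is handed in; nothing more can be done
None
```

The job is handed in at about 31 s of the 58 s allowed: the lid stands open on its struts, the copper spool is upright within about 1 mm of the pad's centre, and the green spool, multimeter and relay module measured where they were before.

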